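# Load a mould carrier and snap its clip cover on

### The arm

A 7-joint arm with a two-finger parallel gripper is mounted at the origin on a cart in front of the work surface, level with it; the furniture and walls round the work are solid. World frame = base frame: x ahead of the robot, y to its left, z up, the work surface at z = 0. Lengths are in m, angles in degrees, forces in N, time in s.
With the tool pointing down it reaches from about 0.35 to 0.9 m from the base axis. Payload 19.9 kg.
Tool frame: the origin (TCP) lies on the centre line of the jaws, within the pads' length; the fingertips stand 11 mm ahead of it and the grasp point (between the pads) lies 8 mm behind it; z points along the fingers, y is the direction in which the jaws open and shut (so a half turn about z gives the same grasp; the last joint's range is limited). The gripper opens to 94 mm and grips with 3 to 60 N. Pads are 16 mm wide; open, the fingers measure 119 mm over their backs; the gripper's body (75 mm by 177 mm) begins 78 mm behind the grasp point.
Start: joints at [62.882, 23.915, -0.59, 92.452, 0.269, 63.638, -3.037], TCP at [0.262, -0.568, 0.216] pointing down, gripper open.
Joint ranges: [-161.28, 161.28], [-22.2, 115.67], [-73.04, 71.86], [3.21, 147.25], [-68.34, 248.33], [10.77, 114.83], [-161.83, 161.83]. Speed limits (degrees/s): [108.29, 108.29, 136.94, 136.94, 172.46, 172.46, 172.46].

### API

Orientations are given as [roll, pitch, yaw] about the fixed x, y, z axes, in that order (R = Rz(yaw) Ry(pitch) Rx(roll)).
In Python, from station import readout, eyes, bot gives the robot as it stands. The module is installed in compiled form; this text tells all that it offers.
- The arm moves only by the tool arm_command, never from a script. Its argument "increments" is one flat list of numbers, 7 for each row, row after row: the shift along the tool's x, y, z in m, then the turn, a rotation vector about the tool's x, y, z in degrees, then the closure, from -1 (fully open) to 1 (shut). In form: [x, y, z, wx, wy, wz, claw, x, y, z, wx, wy, wz, claw, ...]. A call has exactly 10 rows; each row is the pose to reach, as a shift and turn from the pose measured when the call began, along the tool's axes at that moment; what a row does not reach only later rows make up. A row lasts 1/10 s, in which the tool goes at most 50 mm and 8.59 degrees, less where a joint would pass 70% of its speed; a pose out of reach is approached as far as the arm can. A call with a gripper value outside its range is refused whole. The fingers move at their own pace and stop on an object; "force" is the grip in N (left out, the last holds). Time passes only in rows, so rows that repeat a pose let the fingers close, or fill a call up. It gives the time, the measured TCP pose, the force and the opening at its end, in the units of the state.
- readout.get_obs(): the state, without advancing time (a new reading comes with each control period).
- eyes.snapshot(name): name is "side" or "top" or "wrist"; returns (picture, depth): 480x640x3 uint8, blue, green, red; 480x640 float32, m along the optical axis (not along the pixel's ray), 0 where there is no reading.
- eyes.camera_params(name): a dict with "fx", "fy", "cx", "cy" (pixels), "xyz" and "rotation" of the camera in the world; the wrist camera has in their place "tool_from_camera" (4x4, takes a point from camera to tool coordinates, whose origin is the TCP and whose axes are the flange's). Camera axes: x right, y down, z forward; pixel columns grow to the right and rows downward; lengths in m; the calibration is good to about 2 mm. The wrist camera is an equidistant fisheye: a pixel r from the principal point sees the ray r / f radians off the axis. A picture is of the moment at which its call begins: read the wrist's pose just before it. camera_params takes no time and is no camera call.
- bot.hand_in(): hands the job in, once; it reports no verdict.
The state is a dict: "time": time; "q": joint angles; "dq": joint speeds; "effort": joint torques, N m; "ee_pos": TCP position; "orientation": TCP orientation; "ft_force": force on the tool from outside, world axes, zero at the start; "wrist_torque": the same for the moment, N m; "grip_width": finger opening in m.
Only numpy, scipy, OpenCV 4.12 (cv2) and the standard library are available. Lean on these libraries where they do the work, as an engineer would, in place of code of your own. Each camera call takes 0.05 s, during which the arm holds its last target.

### The job

Load the mould carrier for the wax injector: put the two pink rubber moulds that lie by themselves to the right of the carrier (not those in the row on the grille at the back) into the carrier's two pockets, one in each, flat on the floor. Then take the green cover by its black rib, set it over the moulds and press it straight down until both orange clips snap over its ends. Do not let go then: finish while still holding the cover and pressing it down firmly (about 10 N) on its pads, and leave the pot, tweezers, scalpel, opened mould half and everything else alone.

Things in the scene. Friction and masses are not known exactly. Their poses are not given: they have to be found in the camera images.
- carrier: Aluminium mould carrier fixed to the bench, 196 mm along x by 67; origin under its centre. Two pockets end to end along x, each 69 (x) by 52 mm, between a divider at x = 0 and end walls, 31 mm high with pads. Low corner walls, 21 mm high, leave a finger notch 46 mm wide mid-way along each pocket's long sides. Four ears at x = +-69 to 81, y = +-30, 46 mm high, flared, guide the cover's long edges.
- pocket_near (a point): Centre of the first pocket's floor (carrier x = -38.5 mm), 6 mm above the bench; axes are the carrier's. A seated mould's centre stands 11.5 mm above it.
- pocket_far (a point): Centre of the second pocket's floor (carrier x = +38.5 mm), 6 mm above the bench; axes are the carrier's.
- cover_seat (a point): Point on the carrier's vertical centre line, 31 mm above the bench, level with the pads' tops: the middle of the cover's underside comes here when fully home. Axes are the carrier's.
- pads: The three black rubber pads (3 mm thick) on top of the carrier's divider and end walls, on which the cover rests; the origin is the carrier's origin.
- clip_near (a joint): Orange spring clip at the carrier's -x end, top 48 mm above the bench: 0 rad upright (closed), grows as its sloped hook is pushed outward (about 0.1 as the cover's end passes). The clips together resist with about 8 to 13 N, most some 5 to 8 mm above the seat; the force then drops suddenly, and they swing back over the cover's ends about 2 mm above the seat.
- clip_far (a joint): The same clip at the carrier's +x end.
- cover_rib (a point): Grip point on the loose green cover, in its black cross rib (20 mm along x, 46 along y, 6 to 42 mm above the underside), 28 mm above the underside; axes are the cover's. The cover is a plate 170 (x) by 56 by 6 mm (ends 3 mm) with two windows, 150 g, the same either way round; its long side goes along the carrier's. Grasp the rib across its 20 mm.
- cover_under (a point): Middle of the cover's underside; axes are the cover's.
- mould_a_mid (a point): Centre of a pink closed rubber mould, 64 mm along its x, 46 mm along its y, 23 mm high, 74 g, lying flat on the bench; grasp it across the 46 mm. Its long side goes along the carrier's long side, either way round; either mould fits either pocket.
- mould_b_mid (a point): Centre of the other pink closed rubber mould, 64 mm along its x, 47 mm along its y, 23 mm high, 74 g.
- half_mould: Opened mould half (dark pink on cream, 86 x 66 x 24 mm), a bystander; origin under its centre.
- pot: White round plastic pot (71 mm across, 45 mm high), a bystander; origin under its centre.
- pincers: Steel tweezers (122 x 12 x 10 mm), a bystander; origin under its centre.
- knife: Scalpel (142 x 10 x 5 mm), a bystander; origin under its centre.
Mind the look-alikes: they are no part of the job. What is shaped like the part that bears mould_b_mid but blue is not meant.

How it is judged (in metres and radians):
On the way, in this order (a step that is already met when the one before it is completed fails the run):
1. a mould lies flat in one of the pockets (((horizontal distance between mould_a_mid and pocket_near below 0.006 m and z of mould_a_mid in the frame of pocket_near between 0.009 and 0.015 m and angle between mould_a_mid's own z axis and vertical below 0.1 rad) or (horizontal distance between mould_a_mid and pocket_far below 0.006 m and z of mould_a_mid in the frame of pocket_far between 0.009 and 0.015 m and angle between mould_a_mid's own z axis and vertical below 0.1 rad) or (horizontal distance between mould_b_mid and pocket_near below 0.006 m and z of mould_b_mid in the frame of pocket_near between 0.009 and 0.015 m and angle between mould_b_mid's own z axis and vertical below 0.1 rad) or (horizontal distance between mould_b_mid and pocket_far below 0.006 m and z of mould_b_mid in the frame of pocket_far between 0.009 and 0.015 m and angle between mould_b_mid's own z axis and vertical below 0.1 rad))), for 0.2 s.
2. a mould lies flat in each pocket ((((horizontal distance between mould_a_mid and pocket_near below 0.006 m and z of mould_a_mid in the frame of pocket_near between 0.009 and 0.015 m and angle between mould_a_mid's own z axis and vertical below 0.1 rad) and (horizontal distance between mould_b_mid and pocket_far below 0.006 m and z of mould_b_mid in the frame of pocket_far between 0.009 and 0.015 m and angle between mould_b_mid's own z axis and vertical below 0.1 rad)) or ((horizontal distance between mould_a_mid and pocket_far below 0.006 m and z of mould_a_mid in the frame of pocket_far between 0.009 and 0.015 m and angle between mould_a_mid's own z axis and vertical below 0.1 rad) and (horizontal distance between mould_b_mid and pocket_near below 0.006 m and z of mould_b_mid in the frame of pocket_near between 0.009 and 0.015 m and angle between mould_b_mid's own z axis and vertical below 0.1 rad)))), for 0.2 s.
3. the cover is home and both clips have snapped over it ((((horizontal distance between mould_a_mid and pocket_near below 0.006 m and z of mould_a_mid in the frame of pocket_near between 0.009 and 0.015 m and angle between mould_a_mid's own z axis and vertical below 0.1 rad) and (horizontal distance between mould_b_mid and pocket_far below 0.006 m and z of mould_b_mid in the frame of pocket_far between 0.009 and 0.015 m and angle between mould_b_mid's own z axis and vertical below 0.1 rad)) or ((horizontal distance between mould_a_mid and pocket_far below 0.006 m and z of mould_a_mid in the frame of pocket_far between 0.009 and 0.015 m and angle between mould_a_mid's own z axis and vertical below 0.1 rad) and (horizontal distance between mould_b_mid and pocket_near below 0.006 m and z of mould_b_mid in the frame of pocket_near between 0.009 and 0.015 m and angle between mould_b_mid's own z axis and vertical below 0.1 rad))) and z of cover_under in the frame of cover_seat between -0.003 and 0.0025 m and horizontal distance between cover_under and cover_seat below 0.005 m and angle between cover_under's own z axis and vertical below 0.03 rad and angle between the x axis of cover_under and the x axis of cover_seat, either way round below 0.06 rad and value of joint each of clip_near, clip_far below 0.04 rad), for 0.2 s.
At the end, for the whole second after the job is handed in: A mould flat in each pocket (within 6 mm of its centre sideways); cover within 2.5 mm of fully home, within 5 mm sideways and level; both clips back within 0.04 rad of upright; fingers on the cover, pressing it on its pads with over 5 N (all of step 3 and contact force between the fingers and cover above 1 N and contact force between pads and cover above 5 N); the arm keeps its last pose, push and grip.
It fails at once if the opened mould half is pushed more than 30 mm (distance of half_mould from where it was at the start of the episode above 0.03 m).
It fails at once if the pot is pushed more than 30 mm (distance of pot from where it was at the start of the episode above 0.03 m).
It fails at once if the tweezers is pushed more than 30 mm (distance of pincers from where it was at the start of the episode above 0.03 m).
It fails at once if the scalpel is pushed more than 30 mm (distance of knife from where it was at the start of the episode above 0.03 m).
It also fails if it takes over 67 s, if anything falls off the work surface, if the arm or the gripper's body presses on something with over 40 N, if the wrist force passes 120 N, or if a joint passes its speed limit or range.

## Working session

There is one attempt and no reset: what is moved stays moved. The work goes in short steps, Python scripts to look and compute and a tool call to move; the robot and the scene stay as the last step left them, time stands still between calls to the robot, and variables do not carry over. Pictures are saved under pics/ and viewed, and the job is handed in when it is done.

Besides the shell and the picture viewer there is one more tool, called after "Call:" by a JSON object that holds its "op" and its "data", one argument or row to a line. arm_command: Moves the arm, as the interface text tells. Its arguments: {"type":"object","properties":{"increments":{"type":"array"},"force":{"type":"number"}},"required":["increments"]}

```bash
mkdir -p pics; python3 - <<'E'
from station import readout, eyes, bot
import cv2, numpy as np
print(readout.get_obs())
for n in ["side","top","wrist"]:
    p,d=eyes.snapshot(n); cv2.imwrite(f"pics/{n}0.png",p); np.savez(f"pics/{n}0.npz",p=p,d=d)
    print(n,eyes.camera_params(n))
E
```

```text
{'time': 0.0, 'q': array([62.88273486, 23.94728069, -0.58959203, 92.48355891,  0.26970903,
       63.63935325, -3.03631923]), 'dq': array([-0.10646324,  0.05793997, -0.04008529, -0.01096723,  0.03403878,
        0.05933209,  0.10874682]), 'effort': array([-6.89693825e-04, -8.51253033e+01,  6.38385639e-01, -4.25994337e+01,
       -4.87064011e-02,  1.85134588e-02,  1.01329413e-04]), 'ee_pos': array([ 0.26139076, -0.56732487,  0.21584803]), 'orientation': array([-1.79931395e+02,  5.85239483e-03,  2.47398378e+01]), 'ft_force': array([ 0.57733709, -0.14880158, -0.0501556 ]), 'wrist_torque': array([-0.02618373,  0.00870876, -0.04129578]), 'grip_width': 0.0940976911449455}
side {'fx': 504.7602588605324, 'fy': 504.7602588605324, 'cx': 309.6009524228213, 'cy': 250.82205064584429, 'xyz': array([0.30139206, 1.21563773, 0.70772404]), 'rotation': array([-118.16137512,    0.94896197, -168.09739434])}
top {'fx': 468.371534640928, 'fy': 468.371534640928, 'cx': 316.04983840748037, 'cy': 243.6482488810691, 'xyz': array([ 0.46943135, -0.00288767,  1.14750258]), 'rotation': array([-175.58267556,    0.41121144,  -88.99424011])}
wrist {'fx': 371.64829954431775, 'fy': 371.64829954431775, 'cx': 328.9143147581216, 'cy': 238.63962453912202, 'tool_from_camera': array([[ 8.44274081e-04, -9.57528729e-01, -2.88336643e-01,
         8.52127702e-02],
       [ 9.99999277e-01,  1.05540899e-03, -5.76794394e-04,
         5.25158315e-04],
       [ 8.56610289e-04, -2.88335947e-01,  9.57528928e-01,
        -1.68953525e-01],
       [ 0.00000000e+00,  0.00000000e+00,  0.00000000e+00,
         1.00000000e+00]])}
```

View pics/top0.png

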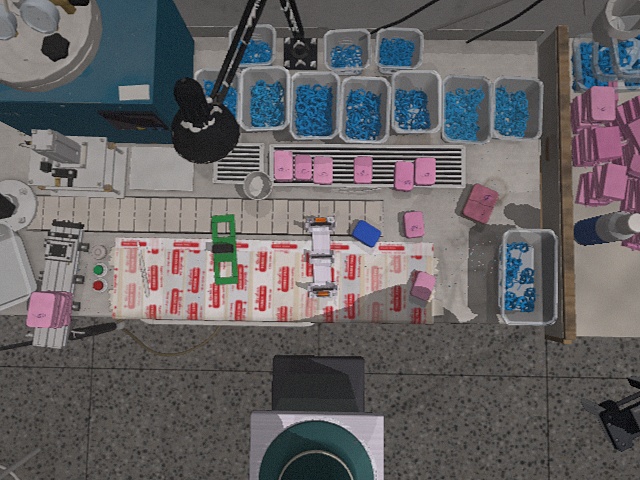

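View pics/side0.png

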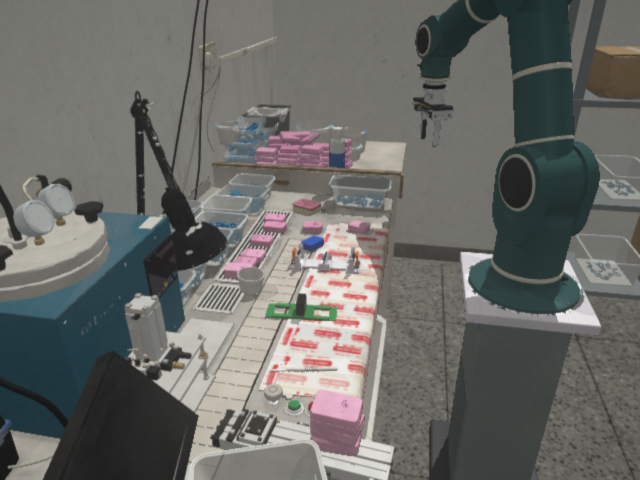

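View pics/wrist0.png

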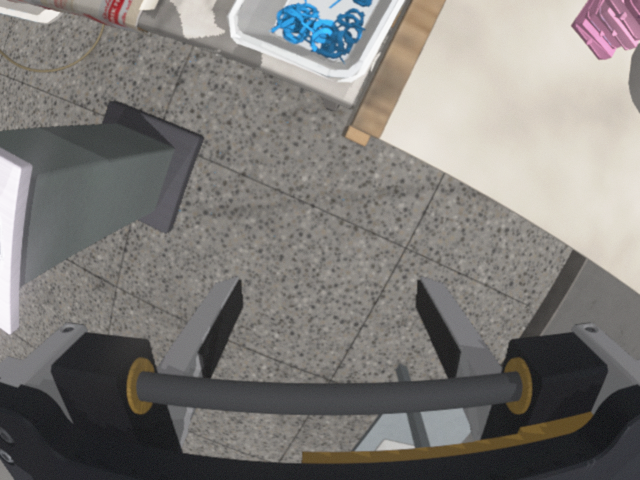

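```bash
cat > h.py <<'E'
import numpy as np, cv2
from scipy.spatial.transform import Rotation as R
def rpy(o): return R.from_euler('xyz',o,degrees=True).as_matrix()
# params saved
def world_from_pix(cp,u,v,depth):
    c=np.stack([(u-cp['cx'])/cp['fx'],(v-cp['cy'])/cp['fy'],np.ones_like(u)],-1)*depth[...,None]
    return c@rpy(cp['rotation']).T+cp['xyz']
def cloud(cp,d):
    v,u=np.mgrid[0:d.shape[0],0:d.shape[1]].astype(float)
    return world_from_pix(cp,u,v,d.astype(float))
def wrist_rays(cp,u,v):
    x=(u-cp['cx'])/cp['fx'];y=(v-cp['cy'])/cp['fy'];r=np.hypot(x,y)+1e-12
    return np.stack([np.sin(r)*x/r,np.sin(r)*y/r,np.cos(r)],-1)
def wrist_cloud(cp,d,pos,ori):
    v,u=np.mgrid[0:d.shape[0],0:d.shape[1]].astype(float)
    k=wrist_rays(cp,u,v); c=k/np.maximum(k[...,2:],.05)*d[...,None]
    T=cp['tool_from_camera']; t=c@T[:3,:3].T+T[:3,3]
    return t@rpy(ori).T+np.asarray(pos)
def rect(W,m):
    P=W[m][:,:2]; r=cv2.minAreaRect((P*1000).astype(np.float32)); return r, np.median(W[m][:,2])
def pink(p):
    h=cv2.cvtColor(p,cv2.COLOR_BGR2HSV); return (h[...,0]>150)&(h[...,0]<178)&(h[...,1]>60)&(h[...,2]>90)
E
python3 - <<'E'
from h import *
from station import eyes
z=np.load('pics/top0.npz');p,d=z['p'],z['d'];cp=eyes.camera_params('top')
W=cloud(cp,d)
for n,(u,v) in dict(bench=(450,260),mA=(414,224),mB=(422,285),half=(481,202),blue=(366,233),rib=(223,248),cov1=(235,240),carr=(320,257),pot=(258,185)).items(): print(n,W[v,u].round(3))
n,l,s,c=cv2.connectedComponentsWithStats(pink(p).astype(np.uint8))
for i in range(1,n):
    if s[i,4]>60 and s[i,0]>150 and s[i,0]<500:
        m=l==i; print(c[i].round(),s[i,4],rect(W,m))
h=cv2.cvtColor(p,cv2.COLOR_BGR2HSV)
for nm,lo,hi in [('green',50,75),('orange',5,18)]:
    m=(h[...,0]>lo)&(h[...,0]<hi)&(h[...,1]>150)&(h[...,2]>90);m[:, :150]=0
    n,l,s,c=cv2.connectedComponentsWithStats(m.astype(np.uint8))
    for i in range(1,n):
        if s[i,4]>8: print(nm,c[i].round(),s[i,4],rect(W,l==i))
cv2.imwrite('pics/zoom1.png',cv2.resize(p[150:330,100:500],None,fx=2,fy=2,interpolation=cv2.INTER_CUBIC))
E
```

```text
bench [ 0.524 -0.322 -0.004]
mA [ 0.608 -0.229  0.02 ]
mB [ 0.461 -0.248  0.024]
half [ 0.664 -0.391  0.021]
blue [ 0.584 -0.113  0.022]
rib [0.541 0.227 0.041]
cov1 [0.563 0.205 0.01 ]
carr [ 0.524 -0.003  0.025]
pot [0.701 0.153 0.005]
[292. 166.] 976 (((746.2500610351562, 67.77938842773438), (93.17771911621094, 72.18696594238281), 88.54681396484375), np.float64(0.025960170027764073))
[322. 170.] 519 (((622.0756225585938, -7.42765998840332), (305.11700439453125, 46.89200210571289), 0.8633814454078674), np.float64(0.021713129158142497))
[363. 170.] 478 (((618.75634765625, -71.25679779052734), (55.27200698852539, 323.7812805175781), 75.08658599853516), np.float64(0.020675984093491917))
[425. 171.] 559 (((608.389404296875, -154.8977813720703), (70.78939819335938, 405.77642822265625), 52.32748794555664), np.float64(0.02480257072068981))
[404. 175.] 537 (((605.7225341796875, -127.83432006835938), (67.51942443847656, 363.5776672363281), 58.00702667236328), np.float64(0.02192398336434853))
[480. 203.] 887 (((559.6586303710938, -229.65118408203125), (91.92941284179688, 479.37396240234375),
[... 626 characters left out ...]
2734), 14.797636032104492), np.float64(0.005664441347441818))
green [217. 268.] 65 (((498.9602355957031, 124.78328704833984), (256.41790771484375, 54.1957893371582), 88.91136169433594), np.float64(0.005180993077433804))
green [226. 280.] 101 (((464.5093994140625, 224.2025909423828), (14.561367988586426, 52.17817687988281), 5.424413681030273), np.float64(0.0028290779962159007))
orange [320. 219.] 41 (((612.4368286132812, -1.3828306198120117), (25.4650936126709, 10.123844146728516), 81.25619506835938), np.float64(0.04392471335597903))
orange [322. 293.] 32 (((438.80645751953125, -10.511600494384766), (8.310812950134277, 21.824369430541992), 11.644246101379395), np.float64(0.04469315853356515))
```

View pics/zoom1.png

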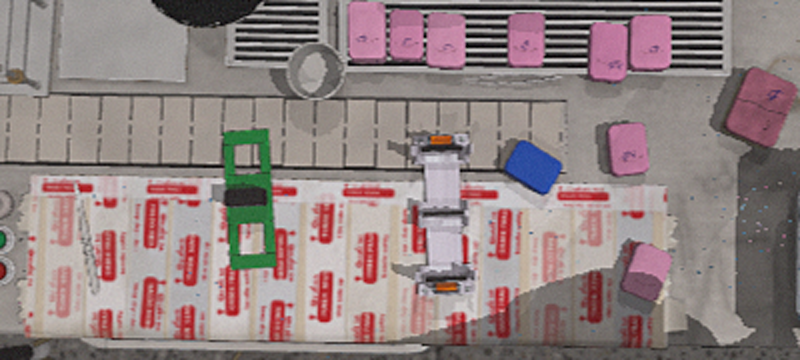

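Call:
{"op": "arm_command", "data": {
  "increments": [0.389,-0.39,-0.034,0,0,24.74,-1,0.389,-0.39,-0.034,0,0,24.74,-1,0.389,-0.39,-0.034,0,0,24.74,-1,0.389,-0.39,-0.034,0,0,24.74,-1,0.389,-0.39,-0.034,0,0,24.74,-1,0.389,-0.39,-0.034,0,0,24.74,-1,0.389,-0.39,-0.034,0,0,24.74,-1,0.389,-0.39,-0.034,0,0,24.74,-1,0.389,-0.39,-0.034,0,0,24.74,-1,0.389,-0.39,-0.034,0,0,24.74,-1]
}}

```text
time: 1.15
ee_pos: [0.433, -0.0995, 0.2473]
orientation: [-180.0, 0.0, -0.0]
ft_force: [1.9, -0.4, -0.8]
grip_width: 0.0938
```

```bash
cat >> h.py <<'E'
def shot(tag):
    from station import readout, eyes
    for i in range(3):
        o=readout.get_obs()
        if np.abs(o['dq']).max()<1 or i==2: break
        eyes.snapshot('wrist')
    p,d=eyes.snapshot('wrist'); cp=eyes.camera_params('wrist')
    W=wrist_cloud(cp,d,o['ee_pos'],o['orientation']); W[d<=0.02]=np.nan
    cv2.imwrite(f'pics/{tag}.png',p); np.savez(f'pics/{tag}.npz',p=p,d=d,W=W,pos=o['ee_pos'],ori=o['orientation'])
    print('t',o['time'],'pos',o['ee_pos'].round(4),'ori',o['orientation'].round(2),'dq',np.abs(o['dq']).max().round(2),'w',round(o['grip_width'],4))
    return p,d,W
E
python3 - <<'E'
from h import *
p,d,W=shot('w1')
m=pink(p)&np.isfinite(W[...,2])&(W[...,2]>0.015)
n,l,s,c=cv2.connectedComponentsWithStats(m.astype(np.uint8))
for i in range(1,n):
    if s[i,4]>300: print(c[i].round(),s[i,4],rect(W,l==i))
E
```

```text
t 1.25 pos [ 0.4344 -0.096   0.2475] ori [-1.7991e+02 -5.0000e-02  4.4000e-01] dq 6.47 w 0.0942
[569.  36.] 2468 (((662.9383544921875, -386.8424377441406), (64.81959533691406, 85.16012573242188), 66.31803131103516), np.float64(0.02240346090077247))
[450.  56.] 2049 (((609.0860595703125, -225.90284729003906), (62.5487060546875, 45.40565490722656), 6.174196720123291), np.float64(0.02075468990868301))
[465. 187.] 1896 (((462.2391357421875, -248.35232543945312), (44.780029296875, 61.58369445800781), 68.22526550292969), np.float64(0.022899358886621132))
```

View pics/w1.png

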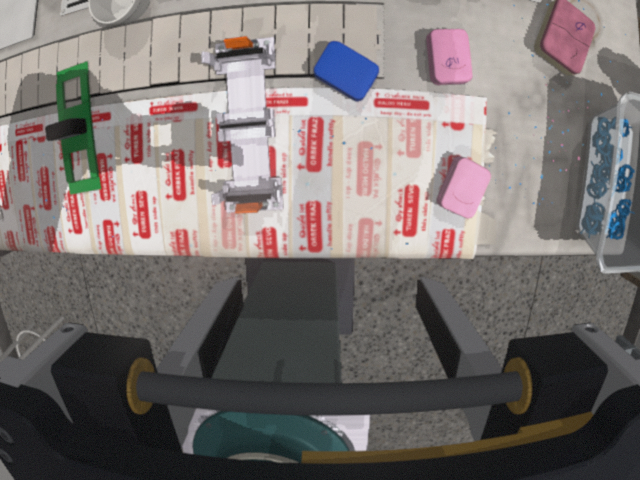

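```bash
python3 - <<'E'
from h import *
p,d,W=shot('w2')
m=pink(p)&np.isfinite(W[...,2])&(W[...,2]>0.015)
n,l,s,c=cv2.connectedComponentsWithStats(m.astype(np.uint8))
for i in range(1,n):
    if s[i,4]>300: print(c[i].round(),s[i,4],rect(W,l==i))
h=cv2.cvtColor(p,cv2.COLOR_BGR2HSV)
for nm,lo,hi,z in [('green',50,75,-.01),('orange',3,18,.03)]:
    m=(h[...,0]>lo)&(h[...,0]<hi)&(h[...,1]>150)&(h[...,2]>90)&(W[...,2]>z);m[280:]=0
    n,l,s,c=cv2.connectedComponentsWithStats(m.astype(np.uint8))
    for i in range(1,n):
        if s[i,4]>30: print(nm,c[i].round(),s[i,4],rect(W,l==i))
# carrier all points above bench
m=(W[...,2]>0.012)&(W[...,2]<.06)&(abs(W[...,0]-.525)<.13)&(abs(W[...,1]+.005)<.06)
print('carr',rect(W,m),m.sum())
# orthographic render
img=np.zeros((400,400,3),np.uint8);zz=np.full((400,400),-1.)
E
```

```text
t 1.4 pos [ 0.4326 -0.1019  0.2468] ori [-1.7996e+02  5.0000e-02 -0.0000e+00] dq 1.1 w 0.0936
[564.  32.] 2467 (((662.8727416992188, -386.7538757324219), (64.5957260131836, 85.86510467529297), 65.8980712890625), np.float64(0.022385515164889208))
[444.  52.] 2049 (((608.6640625, -225.9919891357422), (62.1097412109375, 45.747379302978516), 7.32174825668335), np.float64(0.02083603144167409))
[460. 184.] 1928 (((461.8710632324219, -248.5993194580078), (45.14962387084961, 61.45032501220703), 68.34351348876953), np.float64(0.02285937098694235))
green [67. 71.] 133 (((620.35302734375, 239.53330993652344), (8.50540542602539, 52.86117172241211), 5.709573745727539), np.float64(0.004017918873639947))
green [ 90. 183.] 108 (((470.6579895019531, 210.61474609375), (19.83986473083496, 21.837512969970703), 0.6094396710395813), np.float64(0.004175827913954794))
orange [229.  41.] 224 (((613.0743408203125, -0.6526031494140625), (8.441633224487305, 23.772600173950195), 1.8552157878875732), np.float64(0.043710271071178905))
orange [237. 209.] 37 (((438.32196044921875, -8.449441909790039), (18.59510040283203, 2.3134238719940186), 86.69779205322266), np.float64(0.04756132271331545))
carr (((526.759033203125, -4.635173797607422), (191.4651336669922, 73.92509460449219), 2.8959147930145264), np.float64(0.030495025182925573)) 3081
```

Call:
{"op": "arm_command", "data": {
  "increments": [0.176,0.124,0.147,0,0,-7,-1,0.176,0.124,0.147,0,0,-7,-1,0.176,0.124,0.147,0,0,-7,-1,0.176,0.124,0.147,0,0,-7,-1,0.176,0.124,0.147,0,0,-7,-1,0.176,0.124,0.147,0,0,-7,-1,0.176,0.124,0.147,0,0,-7,-1,0.176,0.124,0.147,0,0,-7,-1,0.176,0.124,0.147,0,0,-7,-1,0.176,0.124,0.147,0,0,-7,-1]
}}

```text
time: 2.45
ee_pos: [0.6081, -0.2263, 0.101]
orientation: [180.0, -0.0, 6.9]
ft_force: [-0.2, -0.2, -0.7]
grip_width: 0.0941
```

```bash
cat >> h.py <<'E'
def pinkrects(p,W,zmin=.012):
    m=pink(p)&np.isfinite(W[...,2])&(W[...,2]>zmin)
    n,l,s,c=cv2.connectedComponentsWithStats(m.astype(np.uint8))
    for i in range(1,n):
        if s[i,4]>500:
            m2=(l==i); zt=np.nanmedian(W[m2][:,2]); mt=m2&(abs(W[...,2]-zt)<.004)
            print(c[i].round(),s[i,4],'all',rect(W,m2),'top',rect(W,mt), 'mean',W[mt].mean(0).round(4))
E
python3 - <<'E'
from h import *
p,d,W=shot('w3'); pinkrects(p,W)
E
```

```text
t 2.45 pos [ 0.6081 -0.2263  0.101 ] ori [ 1.7999e+02 -4.0000e-02  6.9500e+00] dq 0.43 w 0.0941
[179.  51.] 5133 all (((741.9876708984375, -102.22102355957031), (66.4535903930664, 45.377384185791016), 0.49347326159477234), np.float64(0.02136912320415285)) top (((742.0033569335938, -102.19474792480469), (66.62772369384766, 45.01347732543945), 0.06178954988718033), np.float64(0.021416738577938674)) mean [ 0.7411 -0.1039  0.0214]
[393.  69.] 6899 all (((740.5223999023438, -253.1620635986328), (50.50984191894531, 67.44518280029297), 88.40726470947266), np.float64(0.02556784614528558)) top (((740.56982421875, -252.7287139892578), (51.0381965637207, 66.65584564208984), 89.9571533203125), np.float64(0.02557795258246106)) mean [ 0.7395 -0.2523  0.0255]
[49. 59.] 7180 all (((745.0486450195312, 29.4132080078125), (120.11341094970703, 72.92646789550781), 86.46761322021484), np.float64(0.023014148534161553)) top (((744.821533203125, 27.252365112304688), (115.75252532958984, 71.95423889160156), 85.89179992675781), np.float64(0.02303501600961968)) mean [0.7417 0.0165 0.023 ]
[315.  76.] 6672 all (
[... 576 characters left out ...]
7)) mean [ 0.6632 -0.3844  0.0226]
[331. 246.] 5087 all (((610.3816528320312, -227.54840087890625), (62.40629577636719, 44.2442626953125), 5.810710430145264), np.float64(0.021006508700555607)) top (((610.3854370117188, -227.5524444580078), (62.44301986694336, 44.18663787841797), 5.7328667640686035), np.float64(0.021030278747184578)) mean [ 0.6121 -0.2271  0.021 ]
[329. 423.] 844 all (((442.9242248535156, -246.42681884765625), (30.261245727539062, 50.226871490478516), 5.981784343719482), np.float64(0.023114005841651096)) top (((442.9242248535156, -246.42681884765625), (30.261245727539062, 50.226871490478516), 5.981784343719482), np.float64(0.023114005841651096)) mean [ 0.4461 -0.2468  0.0231]
```

View pics/w3.png

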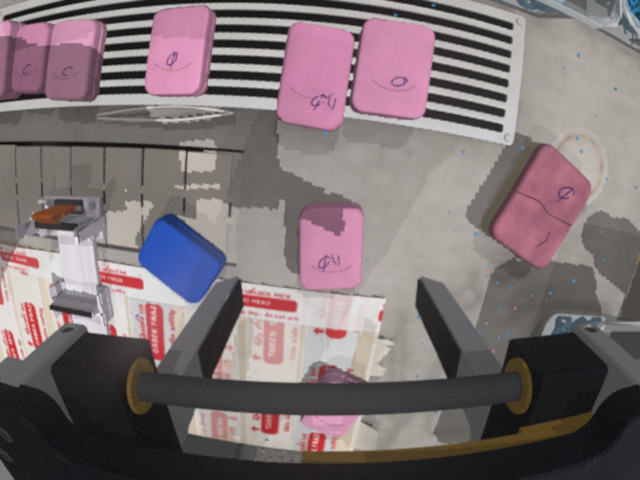

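Call:
{"op": "arm_command", "data": {
  "increments": [0.002,0.0014,0.04,0,0,1,-1,0.002,0.0014,0.075,0,0,1,-1,0.002,0.0014,0.086,0,0,1,-1,0.002,0.0014,0.086,0,0,1,-1,0.002,0.0014,0.086,0,0,1,1,0.002,0.0014,0.086,0,0,1,1,0.002,0.0014,0.086,0,0,1,1,0.002,0.0014,0.086,0,0,1,1,0.002,0.0014,0.086,0,0,1,1,0.002,0.0014,0.086,0,0,1,1],
  "force": 15
}}

```text
time: 3.5
ee_pos: [0.6104, -0.2275, 0.015]
orientation: [180.0, -0.0, 5.9]
ft_force: [-0.3, -0.4, -0.2]
grip_width: 0.0492
```

Call:
{"op": "arm_command", "data": {
  "increments": [0,0,0,0,0,0,1,0,0,-0.03,0,0,0,1,0,0,-0.06,0,0,0,1,-0.0226,-0.2285,-0.105,0,0,3,1,-0.0226,-0.2285,-0.105,0,0,3,1,-0.0226,-0.2285,-0.105,0,0,3,1,-0.0226,-0.2285,-0.105,0,0,3,1,-0.0226,-0.2285,-0.105,0,0,3,1,-0.0226,-0.2285,-0.105,0,0,3,1,-0.0226,-0.2285,-0.105,0,0,3,1]
}}

```text
time: 4.5
ee_pos: [0.5642, -0.0022, 0.1202]
orientation: [180.0, -0.1, 3.0]
ft_force: [-0.3, -1.2, -1.2]
grip_width: 0.047
```

```bash
python3 - <<'E'
from h import *
p,d,W=shot('w4')
E
```

```text
t 4.6 pos [ 0.5642 -0.0038  0.1197] ori [ 1.7997e+02 -1.0000e-02  2.8700e+00] dq 0.57 w 0.0465
```

View pics/w4.png

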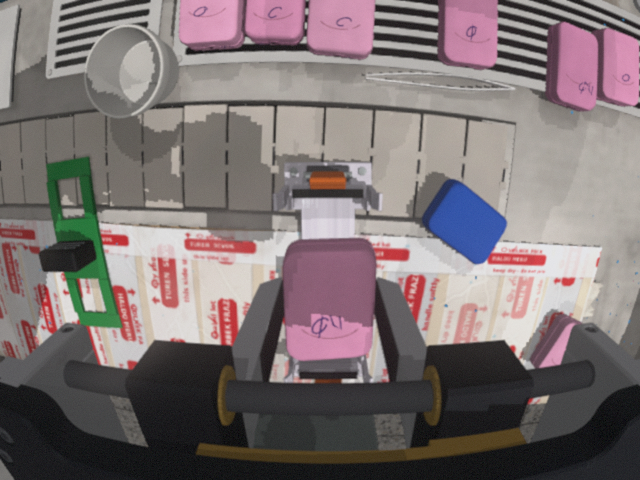

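```bash
python3 - <<'E'
from h import *
from station import eyes
cp=eyes.camera_params('wrist')
z=np.load('pics/w4.npz');p,W,pos,ori=z['p'],z['W'],z['pos'],z['ori']
m=pink(p)&(W[...,2]>.09)
T=(W-pos)@rpy(ori)   # tool coords
n,l,s,c=cv2.connectedComponentsWithStats(m.astype(np.uint8));i=1+np.argmax(s[1:,4])
q=T[l==i]; zt=np.median(q[:,2]); q=q[abs(q[:,2]-zt)<.003]; print('mould in tool',cv2.minAreaRect((q[:,:2]*1000).astype(np.float32)),zt)
for f in ['w2','w4']:
    z=np.load(f'pics/{f}.npz');p,W=z['p'],z['W']
    a=np.deg2rad(2.9);C=np.array([.526,-.0046]);D=W[...,:2]-C
    X=(D[...,0]*np.cos(a)+D[...,1]*np.sin(a))*1000;Y=(-D[...,0]*np.sin(a)+D[...,1]*np.cos(a))*1000;Z=W[...,2]*1000
    S=4; img=np.zeros((100*S,240*S,3),np.uint8);hm=np.full((100*S,240*S),-9.)
    ok=(abs(X)<119)&(abs(Y)<49)&(Z<60)&(Z>-8)
    idx=np.argwhere(ok); idx=idx[np.argsort(Z[ok])]
    for r,cc in idx:
        u=int((X[r,cc]+120)*S);v=int((50-Y[r,cc])*S)
        cv2.rectangle(img,(u-2,v-2),(u+2,v+2),[int(k) for k in p[r,cc]],-1)
    for x in (-98,-81,-69,69,81,98,0): cv2.line(img,(int((x+120)*S),0),(int((x+120)*S),399),(0,255,0),1)
    for y in (-33.5,33.5,0): cv2.line(img,(0,int((50-y)*S)),(959,int((50-y)*S)),(0,255,0),1)
    cv2.imwrite(f'pics/ort_{f}.png',cv2.resize(img,(800,333)))
    # tall points stats
    for sx in (-1,1):
        for sy in (-1,1):
            k=ok&(Z>36)&(abs(X-sx*75)<14)&(abs(Y-sy*34)<10)
            if k.sum()>5: print(f,sx,sy,k.sum(),'x',np.percentile(X[k],[2,50,98]).round(1),'y',np.percentile(Y[k],[2,50,98]).round(1),'z',np.percentile(Z[k],98).round(1))
E
```

```text
mould in tool ((-0.22017478942871094, -0.1787242889404297), (63.36743927001953, 45.14384460449219), 0.551480233669281) -0.0060402530374204615
w2 -1 -1 72 x [-79.6 -73.2 -67.9] y [-37.  -34.3 -30.2] z 48.4
w2 -1 1 104 x [-80.2 -74.2 -68.4] y [29.4 32.  36. ] z 48.1
w2 1 -1 70 x [69.8 75.1 81.2] y [-36.4 -33.8 -29.8] z 48.0
w2 1 1 107 x [69.8 75.6 81.6] y [29.5 32.2 36.5] z 48.1
w4 -1 -1 98 x [-76.8 -69.9 -67.3] y [-36.5 -32.5 -29.8] z 47.3
w4 -1 1 84 x [-77.3 -69.9 -67.5] y [29.7 31.8 35.4] z 47.2
w4 1 -1 218 x [70.8 76.8 82.3] y [-36.7 -32.8 -29.6] z 47.9
w4 1 1 210 x [70.5 76.9 82.4] y [29.5 32.6 36.1] z 47.8
```

View pics/ort_w2.png

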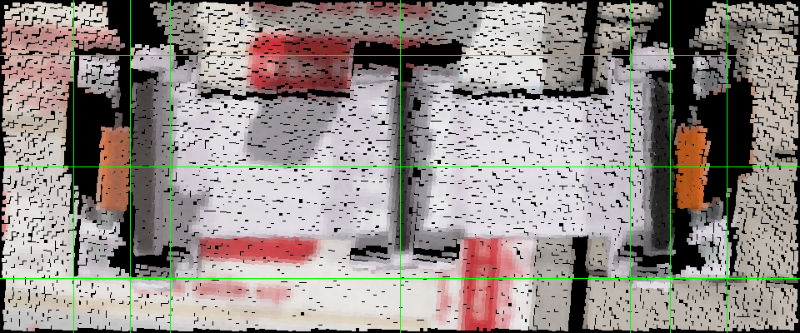

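View pics/ort_w4.png

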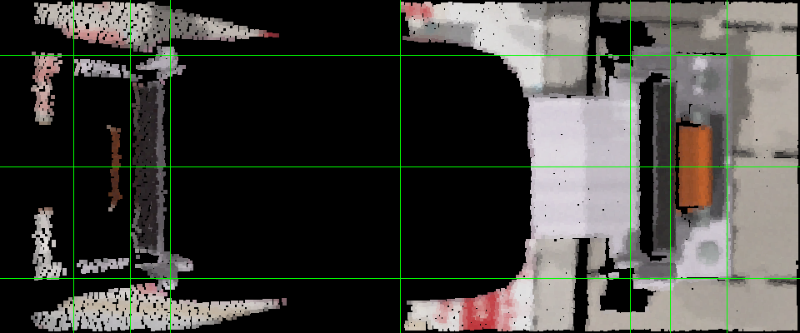

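Call:
{"op": "arm_command", "data": {
  "increments": [0.0018,-0.0008,0.0,0,0,-0.5,1,0.0018,-0.0008,0.035,0,0,-0.5,1,0.0018,-0.0008,0.06,0,0,-0.5,1,0.0018,-0.0008,0.07,0,0,-0.5,1,0.0018,-0.0008,0.078,0,0,-0.5,1,0.0018,-0.0008,0.086,0,0,-0.5,1,0.0018,-0.0008,0.092,0,0,-0.5,1,0.0018,-0.0008,0.0975,0,0,-0.5,1,0.0018,-0.0008,0.0985,0,0,-0.5,1,0.0018,-0.0008,0.0985,0,0,-0.5,1]
}}

```text
time: 5.65
ee_pos: [0.5665, -0.0032, 0.0217]
orientation: [180.0, -0.1, 3.3]
ft_force: [0.1, -0.3, 3.9]
grip_width: 0.0468
```

Call:
{"op": "arm_command", "data": {
  "increments": [0,0,0,0,0,0,-0.5,0,0,0,0,0,0,-0.5,0,0,0,0,0,0,-0.5,0,0,0,0,0,0,-0.5,0,0,-0.02,0,0,0,-0.7,0,0,-0.06,0,0,0,-1,0,0,-0.1,0,0,0,-1,0,0,-0.1,0,0,0,-1,0,0,-0.1,0,0,0,-1,0,0,-0.1,0,0,0,-1]
}}

```text
time: 6.65
ee_pos: [0.5657, -0.0032, 0.1206]
orientation: [180.0, 0.0, 3.3]
ft_force: [-0.5, 0.4, 0.4]
grip_width: 0.094
```

```bash
python3 - <<'E'
from h import *
p,d,W=shot('w5'); pinkrects(p,W)
E
```

```text
t 6.65 pos [ 0.5657 -0.0032  0.1206] ori [1.7996e+02 1.0000e-02 3.3500e+00] dq 0.53 w 0.094
[214.  23.] 2972 all (((730.341552734375, 91.39239501953125), (38.53473663330078, 46.39195251464844), 2.3028268814086914), np.float64(0.028923906222546418)) top (((730.2719116210938, 92.12724304199219), (46.338104248046875, 36.65070724487305), 89.52007293701172), np.float64(0.029121422321020954)) mean [0.7296 0.0909 0.029 ]
[277.  21.] 2497 all (((730.6951904296875, 44.273536682128906), (34.285037994384766, 42.67203140258789), 1.386734962463379), np.float64(0.023523311476409056)) top (((731.0361938476562, 44.30451965332031), (33.60161209106445, 42.626590728759766), 1.386734962463379), np.float64(0.023615574306298)) mean [0.731  0.0437 0.0235]
[344.  28.] 3710 all (((728.7005004882812, -3.547576904296875), (47.749053955078125, 47.47175979614258), 89.40959167480469), np.float64(0.0224927771079773)) top (((728.8597412109375, -3.545398712158203), (47.432579040527344, 47.36323547363281), 89.15160369873047), np.float64(0.022524330737627246)) mean [ 0.7274 -0.0042  0.0224]
[472.  34.] 3651 all (((738
[... 266 characters left out ...]
1746)) mean [ 0.7365 -0.1008  0.0213]
[597.  72.] 5738 all (((733.175048828125, -229.00022888183594), (75.20985412597656, 108.65363311767578), 9.511236190795898), np.float64(0.023455545513877844)) top (((733.108642578125, -228.48495483398438), (79.51647186279297, 102.27688598632812), 2.366230010986328), np.float64(0.023547074491718847)) mean [ 0.733  -0.2224  0.0238]
[329. 243.] 4792 all (((564.4148559570312, -3.1937942504882812), (67.31531524658203, 44.87247085571289), 3.4312140941619873), np.float64(0.02900534717270692)) top (((566.0030517578125, -3.073171615600586), (62.62825012207031, 44.852027893066406), 3.520970106124878), np.float64(0.02903402430692506)) mean [ 0.5677 -0.003   0.029 ]
```

View pics/w5.png

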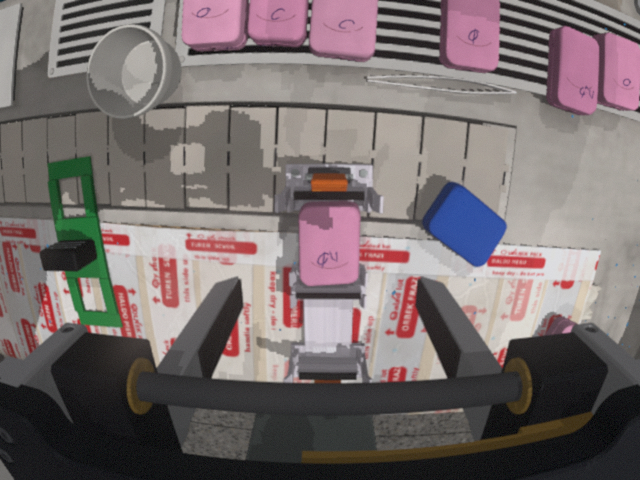

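Call:
{"op": "arm_command", "data": {
  "increments": [-0.118,0.239,0.02,0,0,25,-1,-0.118,0.239,0.02,0,0,25,-1,-0.118,0.239,0.02,0,0,25,-1,-0.118,0.239,0.02,0,0,25,-1,-0.118,0.239,0.02,0,0,25,-1,-0.118,0.239,0.02,0,0,25,-1,-0.118,0.239,0.02,0,0,25,-1,-0.118,0.239,0.02,0,0,25,-1,-0.118,0.239,0.02,0,0,25,-1,-0.118,0.239,0.02,0,0,25,-1]
}}

```text
time: 7.7
ee_pos: [0.4624, -0.2474, 0.1005]
orientation: [180.0, 0.0, -21.5]
ft_force: [0.2, 0.2, 0.6]
grip_width: 0.0941
```

```bash
python3 - <<'E'
from h import *
p,d,W=shot('w6'); pinkrects(p,W)
E
```

```text
t 7.7 pos [ 0.4624 -0.2474  0.1005] ori [ 1.7998e+02  3.0000e-02 -2.1540e+01] dq 0.3 w 0.0941
[47. 23.] 2111 all (((739.3646240234375, -102.41378021240234), (46.59090042114258, 64.5130386352539), 89.92073822021484), np.float64(0.02118217061550029)) top (((739.3651123046875, -102.0539779663086), (45.87128448486328, 64.5130386352539), 89.92073822021484), np.float64(0.02132047249374222)) mean [ 0.7312 -0.1017  0.0212]
[ 34. 242.] 2592 all (((565.1453247070312, -4.812555313110352), (62.27830505371094, 47.430267333984375), 4.601898670196533), np.float64(0.02876121923787358)) top (((565.296875, -4.125432968139648), (61.94412612915039, 46.40184783935547), 3.8985226154327393), np.float64(0.028991586999672025)) mean [ 0.5651 -0.0074  0.0288]
[333. 249.] 5196 all (((462.4463806152344, -250.048828125), (44.92479705810547, 61.75931167602539), 69.2162857055664), np.float64(0.023010165191862705)) top (((462.4463806152344, -250.048828125), (44.92479705810547, 61.75931167602539), 69.2162857055664), np.float64(0.02303256878356324)) mean [ 0.4638 -0.2505  0.023 ]
```

View pics/w6.png

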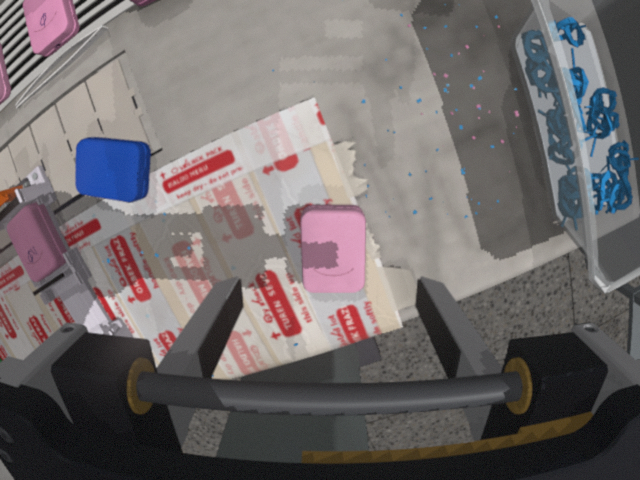

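Call:
{"op": "arm_command", "data": {
  "increments": [0.001,0.0024,0.04,0,0,-0.7,-1,0.001,0.0024,0.07,0,0,-0.7,-1,0.001,0.0024,0.0835,0,0,-0.7,-1,0.001,0.0024,0.0835,0,0,-0.7,-1,0.001,0.0024,0.0835,0,0,-0.7,1,0.001,0.0024,0.0835,0,0,-0.7,1,0.001,0.0024,0.0835,0,0,-0.7,1,0.001,0.0024,0.0835,0,0,-0.7,1,0.001,0.0024,0.0835,0,0,-0.7,1,0.001,0.0024,0.0835,0,0,-0.7,1],
  "force": 15
}}

```text
time: 8.75
ee_pos: [0.4624, -0.2503, 0.0173]
orientation: [180.0, 0.0, -20.9]
ft_force: [0.1, -0.3, -0.6]
grip_width: 0.0493
```

Call:
{"op": "arm_command", "data": {
  "increments": [0,0,0,0,0,0,1,0,0,-0.03,0,0,0,1,0,0,-0.06,0,0,0,1,-0.0623,-0.2369,-0.105,0,0,-23.8,1,-0.0623,-0.2369,-0.105,0,0,-23.8,1,-0.0623,-0.2369,-0.105,0,0,-23.8,1,-0.0623,-0.2369,-0.105,0,0,-23.8,1,-0.0623,-0.2369,-0.105,0,0,-23.8,1,-0.0623,-0.2369,-0.105,0,0,-23.8,1,-0.0623,-0.2369,-0.105,0,0,-23.8,1]
}}

```text
time: 9.75
ee_pos: [0.4885, -0.0058, 0.1223]
orientation: [180.0, 0.0, 3.1]
ft_force: [0.2, -1.4, -1.6]
grip_width: 0.0455
```

```bash
python3 - <<'E'
from h import *
p,d,W=shot('w7')
z=np.load('pics/w7.npz');pos,ori=z['pos'],z['ori']
m=pink(p)&(W[...,2]>.09);T=(W-pos)@rpy(ori)
n,l,s,c=cv2.connectedComponentsWithStats(m.astype(np.uint8));i=1+np.argmax(s[1:,4])
q=T[l==i]; zt=np.median(q[:,2]); q=q[abs(q[:,2]-zt)<.003]; print('mould in tool',cv2.minAreaRect((q[:,:2]*1000).astype(np.float32)),zt)
a=np.deg2rad(2.9);C=np.array([.5273,-.0048]);D=W[...,:2]-C
X=(D[...,0]*np.cos(a)+D[...,1]*np.sin(a))*1000;Y=(-D[...,0]*np.sin(a)+D[...,1]*np.cos(a))*1000;Z=W[...,2]*1000
for sx in (-1,1):
    for sy in (-1,1):
        k=(Z>36)&(Z<55)&(abs(X-sx*75)<14)&(abs(Y-sy*34)<10)
        if k.sum()>5: print(sx,sy,k.sum(),'x',np.percentile(X[k],[2,50,98]).round(1),'y',np.percentile(Y[k],[2,50,98]).round(1))
k=pink(p)&(Z>20)&(Z<40)&(abs(X-38)<40)&(abs(Y)<35); print(rect(W,k))
E
```

```text
t 9.85 pos [ 0.4883 -0.0077  0.1219] ori [1.7995e+02 5.0000e-02 2.8800e+00] dq 0.81 w 0.0462
mould in tool ((-0.5251636505126953, -0.07120132446289062), (63.1644172668457, 45.315895080566406), 0.2208273559808731) -0.005659943122548246
1 -1 216 x [68.8 74.9 80.6] y [-36.1 -32.5 -29.6]
1 1 220 x [68.8 74.4 80.4] y [29.9 32.9 36.6]
(((564.0582275390625, 1.5095577239990234), (64.829833984375, 54.8192138671875), 4.72878885269165), np.float64(0.028996330149712424))
```

View pics/w7.png

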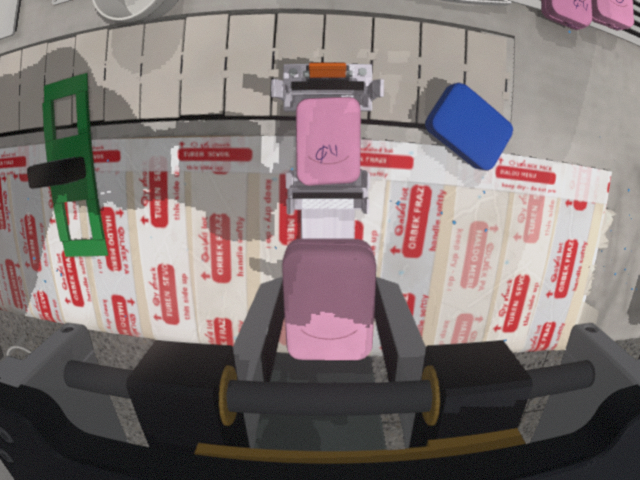

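Call:
{"op": "arm_command", "data": {
  "increments": [0.0008,-0.001,0.0,0,0,0,1,0.0008,-0.001,0.035,0,0,0,1,0.0008,-0.001,0.06,0,0,0,1,0.0008,-0.001,0.071,0,0,0,1,0.0008,-0.001,0.079,0,0,0,1,0.0008,-0.001,0.087,0,0,0,1,0.0008,-0.001,0.093,0,0,0,1,0.0008,-0.001,0.098,0,0,0,1,0.0008,-0.001,0.1005,0,0,0,1,0.0008,-0.001,0.1005,0,0,0,1]
}}

```text
time: 10.9
ee_pos: [0.4895, -0.007, 0.0218]
orientation: [179.9, -0.0, 2.8]
ft_force: [1.4, -0.1, -0.2]
grip_width: 0.0461
```

Call:
{"op": "arm_command", "data": {
  "increments": [0,0,0.001,0,0,0,1,0,0,0.001,0,0,0,1,0,0,0.001,0,0,0,-0.5,0,0,0.001,0,0,0,-0.5,0,0,0.001,0,0,0,-0.5,0,0,0.001,0,0,0,-0.5,0,0,-0.02,0,0,0,-0.7,0,0,-0.06,0,0,0,-1,0,0,-0.11,0,0,0,-1,0,0,-0.13,0,0,0,-1]
}}

```text
time: 11.9
ee_pos: [0.4908, -0.0067, 0.1556]
orientation: [179.9, -0.3, 2.9]
ft_force: [-0.1, 0.6, -1.2]
grip_width: 0.0935
```

```bash
python3 - <<'E'
from h import *
p,d,W=shot('w8'); 
C=np.array([.527,-.0046]);m0=pink(p)&(W[...,2]>.024)&(W[...,2]<.036)&(abs(W[...,0]-.527)<.1)&(abs(W[...,1])<.05)
n,l,s,c=cv2.connectedComponentsWithStats(m0.astype(np.uint8))
for i in range(1,n):
    if s[i,4]>300:
        r,z=rect(W,l==i); print(r,z)
        Q=W[l==i]; A=np.c_[Q[:,:2],np.ones(len(Q))]; print('tilt',np.linalg.lstsq(A,Q[:,2],rcond=None)[0][:2])
h=cv2.cvtColor(p,cv2.COLOR_BGR2HSV)
m=(h[...,0]>50)&(h[...,0]<75)&(h[...,1]>150)&(h[...,2]>60)&(W[...,2]>-.01);m[330:]=0
print('green',rect(W,m),m.sum())
k=(W[...,2]>.032)&(W[...,2]<.06)&(W[...,1]>.15)&(abs(W[...,0]-.54)<.08); print('rib',rect(W,k),k.sum())
E
```

```text
t 12.0 pos [ 0.491  -0.0069  0.1547] ori [179.91  -0.3    2.83] dq 3.25 w 0.0939
((565.6422729492188, -3.1582603454589844), (62.35113525390625, 45.067630767822266), 3.789954423904419) 0.02896039117505063
tilt [-0.00501021  0.00527252]
((488.7712707519531, -7.224641799926758), (62.27280044555664, 45.63915252685547), 3.3015189170837402) 0.028985981399173646
tilt [-0.00622651  0.00176976]
green (((542.2882080078125, 232.54644775390625), (166.8872833251953, 55.430728912353516), 5.147372245788574), np.float64(0.006393266581473739)) 2764
rib (((542.0878295898438, 232.6772918701172), (21.52764129638672, 47.59318161010742), 4.235697269439697), np.float64(0.042344004793455334)) 918
```

View pics/w8.png

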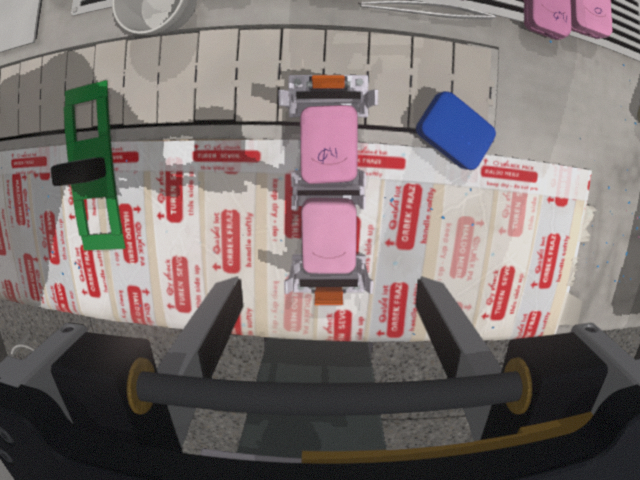

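```bash
python3 - <<'E'
from h import *
from station import eyes,readout
print(readout.get_obs()['q'].round(1))
z=np.load('pics/top0.npz');W=cloud(eyes.camera_params('top'),z['d'])
k=(z['d']>.1)&(W[...,2]>.1)&(W[...,1]>-.1)&(W[...,1]<.5)&(W[...,0]>.3)&(W[...,0]<1.2)
for x0 in np.arange(.5,1.1,.1):
    kk=k&(W[...,0]>=x0)&(W[...,0]<x0+.1)
    if kk.sum(): Q=W[kk];print(x0.round(1),kk.sum(),Q.min(0).round(2),Q.max(0).round(2))
E
```

```text
[ 11.9  15.4 -16.9 114.5   5.8  50.8 -95.3]
0.6 72 [0.67 0.49 0.1 ] [0.7  0.5  0.12]
0.7 4368 [0.7  0.17 0.1 ] [0.8 0.5 0.3]
0.8 10065 [0.8  0.12 0.1 ] [0.9  0.5  0.36]
0.9 7265 [0.9  0.05 0.1 ] [1.  0.5 0.4]
1.0 3304 [ 1.  -0.1  0.1] [1.09 0.44 0.29]
```

Call:
{"op": "arm_command", "data": {
  "increments": [0.063,-0.237,0.03,0,0,-90,-1,0.063,-0.237,0.03,0,0,-90,-1,0.063,-0.237,0.03,0,0,-90,-1,0.063,-0.237,0.03,0,0,-90,-1,0.063,-0.237,0.03,0,0,-90,-1,0.063,-0.237,0.03,0,0,-90,-1,0.063,-0.237,0.03,0,0,-90,-1,0.063,-0.237,0.03,0,0,-90,-1,0.063,-0.237,0.03,0,0,-90,-1,0.063,-0.237,0.03,0,0,-90,-1]
}}

```text
time: 13.05
ee_pos: [0.5407, 0.2327, 0.121]
orientation: [180.0, 0.1, 89.2]
ft_force: [0.5, -0.5, 0.0]
grip_width: 0.0939
```

```bash
cat >> h.py <<'E'
def green(p):
    h=cv2.cvtColor(p,cv2.COLOR_BGR2HSV); return (h[...,0]>50)&(h[...,0]<75)&(h[...,1]>150)&(h[...,2]>50)
E
python3 - <<'E'
from h import *
p,d,W=shot('w9')
m=green(p)&(W[...,2]>-.01)&(W[...,2]<.02);print('green',rect(W,m),m.sum())
Q=W[m];A=np.c_[Q[:,:2]-Q[:,:2].mean(0),np.ones(len(Q))];print(np.linalg.lstsq(A,Q[:,2],rcond=None)[0])
k=(W[...,2]>.034)&(W[...,2]<.06)&(abs(W[...,1]-.232)<.05)&(abs(W[...,0]-.542)<.04); print('rib',rect(W,k),k.sum())
E
```

```text
t 13.15 pos [0.5407 0.2325 0.121 ] ori [1.7999e+02 7.0000e-02 8.8950e+01] dq 9.64 w 0.0939
green (((592.0565795898438, 238.3001251220703), (66.35694122314453, 52.552833557128906), 4.977505683898926), np.float64(0.005039007324498683)) 420
[-0.05991498 -0.00377409  0.00512092]
rib (((542.2059326171875, 234.5392303466797), (22.07834815979004, 45.83278274536133), 6.0486674308776855), np.float64(0.04239937863862496)) 1818
```

View pics/w9.png

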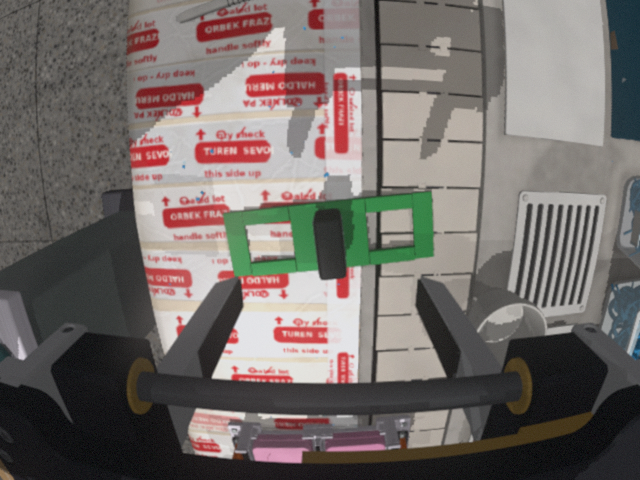

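```bash
python3 - <<'E'
from h import *
p,d,W=shot('w10')
h=cv2.cvtColor(p,cv2.COLOR_BGR2HSV); print(h[255,238],h[205,270],h[265,340],h[220,425],W[255,238],W[220,425])
m=(h[...,0]>45)&(h[...,0]<85)&(h[...,1]>90)&(h[...,2]>40)&(W[...,2]>-.015)&(W[...,2]<.02);m[:150]=0;m[300:]=0
n,l,s,c=cv2.connectedComponentsWithStats(m.astype(np.uint8))
i=1+np.argmax(s[1:,4]);m=l==i
print('green',rect(W,m),m.sum())
Q=W[m];A=np.c_[Q[:,:2]-Q[:,:2].mean(0),np.ones(len(Q))];print(np.linalg.lstsq(A,Q[:,2],rcond=None)[0])
k=(W[...,2]>.034)&(W[...,2]<.06)&(abs(W[...,1]-.232)<.05)&(abs(W[...,0]-.542)<.04); print('rib',rect(W,k),k.sum())
E
```

```text
t 13.25 pos [0.541  0.2326 0.1216] ori [1.7994e+02 7.0000e-02 8.8510e+01] dq 0.56 w 0.0937
[ 66 116 152] [  2 136 133] [20 29 52] [ 66 145 130] [0.46562696 0.21800391 0.0030531 ] [0.62049429 0.2443016  0.00328105]
green (((542.968505859375, 234.08143615722656), (169.7399139404297, 56.026729583740234), 4.820700168609619), np.float64(0.006296341123415053)) 7508
[-0.00632271  0.00937637  0.00584772]
rib (((542.1141357421875, 234.34437561035156), (21.879350662231445, 46.08654022216797), 5.707671642303467), np.float64(0.042384649177078564)) 1812
```

Call:
{"op": "arm_command", "data": {
  "increments": [0.0016,0.0017,0.03,0,0,-6.4,-1,0.0016,0.0017,0.06,0,0,-6.4,-1,0.0016,0.0017,0.085,0,0,-6.4,-1,0.0016,0.0017,0.1,0,0,-6.4,-1,0.0016,0.0017,0.1,0,0,-6.4,-1,0.0016,0.0017,0.1,0,0,-6.4,1,0.0016,0.0017,0.1,0,0,-6.4,1,0.0016,0.0017,0.1,0,0,-6.4,1,0.0016,0.0017,0.1,0,0,-6.4,1,0.0016,0.0017,0.1,0,0,-6.4,1],
  "force": 45
}}

```text
time: 14.3
ee_pos: [0.5432, 0.2341, 0.0223]
orientation: [179.9, 0.1, 94.9]
ft_force: [-0.1, -0.1, -0.5]
grip_width: 0.0573
```

Call:
{"op": "arm_command", "data": {
  "increments": [0,0,0,0,0,0,1,0,0,0,0,0,0,1,0,0,0,0,0,0,1,0,0,0,0,0,0,1,0,0,-0.03,0,0,0,1,0,0,-0.06,0,0,0,1,0,0,-0.1,0,0,0,1,0,0,-0.13,0,0,0,1,0,0,-0.13,0,0,0,1,0,0,-0.13,0,0,0,1]
}}

```text
time: 15.3
ee_pos: [0.543, 0.234, 0.1522]
orientation: [179.9, 0.1, 94.9]
ft_force: [0.0, -0.4, -3.1]
grip_width: 0.0198
```

Call:
{"op": "arm_command", "data": {
  "increments": [-0.08,-0.012,0,0,0,0.7,1,-0.12,-0.018,0,0,0,1,1,-0.16,-0.0245,0,0,0,1.5,1,-0.2,-0.0305,0,0,0,2,1,-0.2367,-0.0363,0,0,0,2,1,-0.2367,-0.0363,0,0,0,2,1,-0.2367,-0.0363,0,0,0,2,1,-0.2367,-0.0363,0,0,0,2,1,-0.2367,-0.0363,0,0,0,2,1,-0.2367,-0.0363,0,0,0,2,1]
}}

```text
time: 16.3
ee_pos: [0.527, -0.004, 0.1523]
orientation: [179.9, 0.1, 93.0]
ft_force: [0.3, 0.9, -2.7]
grip_width: 0.0193
```

```bash
python3 - <<'E'
from h import *
p,d,W=shot('w11')
z=np.load('pics/w11.npz');pos,ori=z['pos'],z['ori']
h=cv2.cvtColor(p,cv2.COLOR_BGR2HSV)
m=(h[...,0]>45)&(h[...,0]<85)&(h[...,1]>90)&(h[...,2]>30)&(W[...,2]>.11)
n,l,s,c=cv2.connectedComponentsWithStats(m.astype(np.uint8));print(s[1:,4][s[1:,4]>50])
T=(W-pos)@rpy(ori); Q=T[m]
print('cover in tool',cv2.minAreaRect((Q[:,:2]*1000).astype(np.float32)),np.median(Q[:,2]))
A=np.c_[Q[:,:2],np.ones(len(Q))];print(np.linalg.lstsq(A,Q[:,2],rcond=None)[0])
k=(T[...,2]<-.01)&(T[...,2]>-.03)&(abs(T[...,0])<.04)&(abs(T[...,1])<.009);print('rib',np.percentile(T[k],[2,98],axis=0),k.sum())
k=(T[...,1]>.075)&m; print('ends',T[k].mean(0)); k=(T[...,1]<-.075)&m; print(T[k].mean(0))
E
```

```text
t 16.3 pos [ 0.527  -0.004   0.1523] ori [1.7987e+02 8.0000e-02 9.2990e+01] dq 0.34 w 0.0193
[11966]
cover in tool ((1.1540718078613281, 1.1747817993164062), (169.10662841796875, 56.18735885620117), 89.8366928100586) 0.03314919833973316
[-0.01814428 -0.00075093  0.03380764]
rib [[-0.00757976 -0.00893729 -0.02807924]
 [ 0.00811387 -0.00860603 -0.01259315]] 85
ends [0.0025262  0.08003253 0.03560482]
[ 0.00227653 -0.07889861  0.03584919]
```

View pics/w11.png

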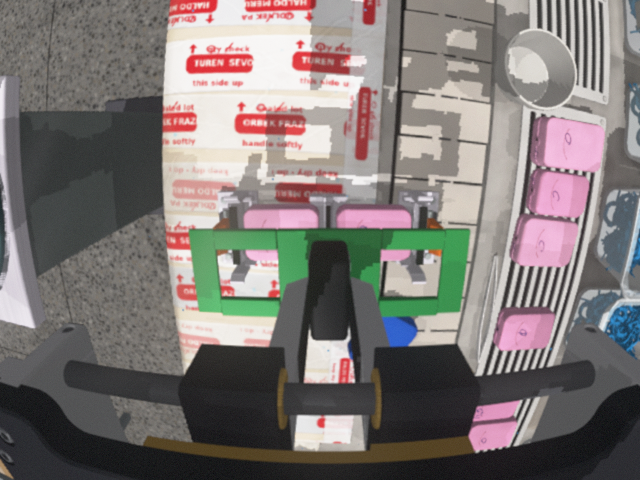

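```bash
python3 - <<'E'
from h import *
p,d,W=shot('w12')
z=np.load('pics/w12.npz');pos,ori=z['pos'],z['ori']
T=(W-pos)@rpy(ori)
for u,v in [(328,250),(328,270),(328,290),(328,310),(325,330),(300,300),(355,300),(360,320),(300,240),(210,270),(455,270)]: print(u,v,p[v,u],T[v,u].round(4),d[v,u].round(4))
E
```

```text
t 16.35 pos [ 0.527  -0.0042  0.1524] ori [1.7987e+02 8.0000e-02 9.2970e+01] dq 0.25 w 0.0197
328 250 [36 36 37] [0.0235 0.0005 0.0129] 0.1916
328 270 [29 34 31] [ 0.0192  0.0006 -0.0043] 0.1764
328 290 [48 51 45] [ 0.0083  0.0006 -0.0035] 0.1803
328 310 [51 49 49] [-0.0025  0.0006 -0.0039] 0.183
325 330 [57 57 57] [-0.0149 -0.001  -0.0027] 0.1877
300 300 [94 96 93] [ 0.0098 -0.012  -0.0178] 0.1661
355 300 [91 91 91] [ 0.0095  0.0129 -0.017 ] 0.167
360 320 [94 92 90] [ 0.01    0.0137 -0.0366] 0.148
300 240 [ 91 155  72] [ 0.0228 -0.0155  0.0327] 0.2107
210 270 [107 165  98] [ 0.0026 -0.072   0.0358] 0.2196
455 270 [ 81 148  60] [0.0028 0.0785 0.0355] 0.2191
```

Call:
{"op": "arm_command", "data": {
  "increments": [0.04,0.005,0,0,0,0,1,0.08,0.01,0,0,0,0,1,0.12,0.0145,0,0,0,0,1,0.16,0.019,0,0,0,0,1,0.2,0.024,0,0,0,0,1,0.2368,0.0284,0.0,0,0,0,1,0.2368,0.0284,0.03,0,0,0,1,0.2368,0.0284,0.06,0,0,0,1,0.2368,0.0284,0.09,0,0,0,1,0.2368,0.0284,0.09,0,0,0,1]
}}

```text
time: 17.4
ee_pos: [0.5414, 0.2328, 0.0589]
orientation: [-179.8, 0.2, 93.0]
ft_force: [0.1, 0.9, -1.7]
grip_width: 0.0195
```

Call:
{"op": "arm_command", "data": {
  "increments": [0,0,0.003,0,0,0,1,0,0,0.007,0,0,0,1,0,0,0.011,0,0,0,1,0,0,0.015,0,0,0,1,0,0,0.018,0,0,0,1,0,0,0.0195,0,0,0,1,0,0,0.0195,0,0,0,1,0,0,0.0195,0,0,0,-0.2,0,0,0.0195,0,0,0,-0.2,0,0,0.0195,0,0,0,-0.2]
}}

```text
time: 18.4
ee_pos: [0.5415, 0.2328, 0.0395]
orientation: [-179.9, 0.2, 93.0]
ft_force: [0.6, -0.3, -0.8]
grip_width: 0.0399
```

```bash
cat >> h.py <<'E'
def cover(p,W,pos,ori,zlo,zhi):
    h=cv2.cvtColor(p,cv2.COLOR_BGR2HSV)
    m=((h[...,0]>45)&(h[...,0]<85)&(h[...,1]>90)&(h[...,2]>30)&(W[...,2]>zlo)&(W[...,2]<zhi)).astype(np.uint8)
    n,l,s,c=cv2.connectedComponentsWithStats(m);print(s[1:,4][s[1:,4]>100]); 
    i=1+np.argmax(s[1:,4]); m=l==i
    T=(W-pos)@rpy(ori);Q=T[m];r=lambda Q:cv2.minAreaRect((Q[:,:2]*1000).astype(np.float32))
    print('tool',r(Q),'world',r(W[m]),'z',np.median(W[m][:,2]))
    A=np.c_[Q[:,:2],np.ones(len(Q))];print('plane(tool)',np.linalg.lstsq(A,Q[:,2],rcond=None)[0])
E
python3 - <<'E'
from h import *
p,d,W=shot('w13')
z=np.load('pics/w13.npz');cover(p,W,z['pos'],z['ori'],-.02,.03)
E
```

```text
t 18.4 pos [0.5415 0.2328 0.0395] ori [-1.7986e+02  1.7000e-01  9.2990e+01] dq 0.1 w 0.0399
[9614  283 1378]
tool ((1.2840747833251953, 10.627487182617188), (150.1281280517578, 55.85242462158203), 89.88911437988281) world ((551.9212646484375, 234.5401611328125), (150.12071228027344, 55.85984420776367), 3.094766855239868) z 0.006424801376322734
plane(tool) [-0.00360707  0.02005857  0.03293698]
```

View pics/w13.png

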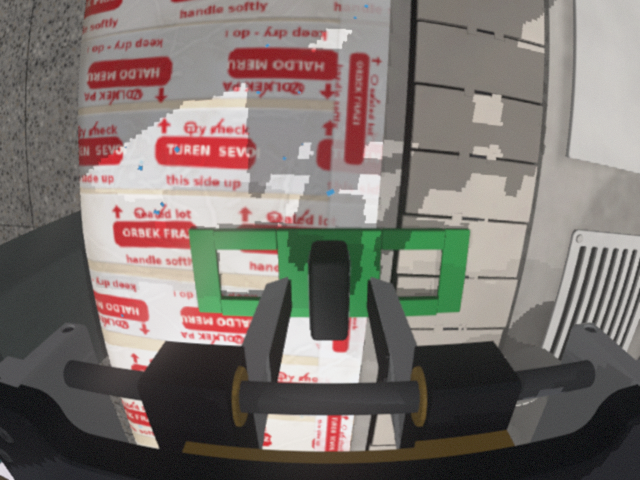

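Call:
{"op": "arm_command", "data": {
  "increments": [0.0012,0.0006,0.005,0,0,0,-0.2,0.0012,0.0006,0.012,0,0,0,-0.2,0.0012,0.0006,0.018,0,0,0,-0.2,0.0012,0.0006,0.018,0,0,0,1,0.0012,0.0006,0.018,0,0,0,1,0.0012,0.0006,0.018,0,0,0,1,0.0012,0.0006,0.018,0,0,0,1,0.0012,0.0006,0.018,0,0,0,1,0.0012,0.0006,0.018,0,0,0,1,0.0012,0.0006,0.018,0,0,0,1],
  "force": 50
}}

```text
time: 19.45
ee_pos: [0.542, 0.234, 0.0216]
orientation: [-179.9, 0.2, 93.0]
ft_force: [-0.6, -1.5, 2.1]
grip_width: 0.0195
```

Call:
{"op": "arm_command", "data": {
  "increments": [0,0,0,0,0,0,1,0,0,-0.02,0,0,0,1,0,0,-0.05,0,0,0,1,0,0,-0.09,0,0,0,1,-0.04,-0.005,-0.12,0,0,0,1,-0.09,-0.011,-0.13,0,0,0,1,-0.14,-0.017,-0.13,0,0,0,1,-0.19,-0.022,-0.13,0,0,0,1,-0.238,-0.0275,-0.13,0,0,0,1,-0.238,-0.0275,-0.13,0,0,0,1]
}}

```text
time: 20.45
ee_pos: [0.5266, -0.0121, 0.1519]
orientation: [-179.8, 0.3, 92.5]
ft_force: [-1.1, 0.6, -3.1]
grip_width: 0.0197
```

```bash
python3 - <<'E'
from h import *
p,d,W=shot('w14')
z=np.load('pics/w14.npz');cover(p,W,z['pos'],z['ori'],.09,.17)
m=pink(p)&(W[...,2]>.024)&(W[...,2]<.036)&(abs(W[...,0]-.527)<.1)&(abs(W[...,1])<.05);print('moulds',rect(W,m))
a=np.deg2rad(2.9);C=np.array([.5272,-.0048]);D=W[...,:2]-C
X=(D[...,0]*np.cos(a)+D[...,1]*np.sin(a))*1000;Y=(-D[...,0]*np.sin(a)+D[...,1]*np.cos(a))*1000;Z=W[...,2]*1000
for sx in (-1,1):
    for sy in (-1,1):
        k=(Z>36)&(Z<55)&(abs(X-sx*75)<14)&(abs(Y-sy*34)<10)
        if k.sum()>5: print(sx,sy,k.sum(),'x',np.percentile(X[k],[2,50,98]).round(1),'y',np.percentile(Y[k],[2,50,98]).round(1))
E
```

```text
t 20.55 pos [ 0.527  -0.006   0.1523] ori [-179.85    0.19   92.84] dq 2.71 w 0.0195
[13002]
tool ((0.0525970458984375, 0.9446563720703125), (169.34445190429688, 56.266780853271484), 89.99063110351562) world ((527.9212646484375, -5.992107391357422), (169.34556579589844, 56.281490325927734), 2.8433871269226074) z 0.13690347874253644
plane(tool) [-0.0201737   0.00085221  0.01607611]
moulds (((526.2842407226562, 3.960247039794922), (138.80592346191406, 28.229583740234375), 2.9121222496032715), np.float64(0.02880829650819506))
-1 -1 180 x [-80.4 -74.7 -69. ] y [-36.3 -32.2 -29.4]
-1 1 117 x [-80.4 -73.8 -68.7] y [30.8 34.3 36.8]
1 -1 181 x [69.1 74.8 80.8] y [-36.3 -32.1 -29.2]
1 1 117 x [68.7 73.9 80.2] y [30.8 34.4 36.7]
```

View pics/w14.png

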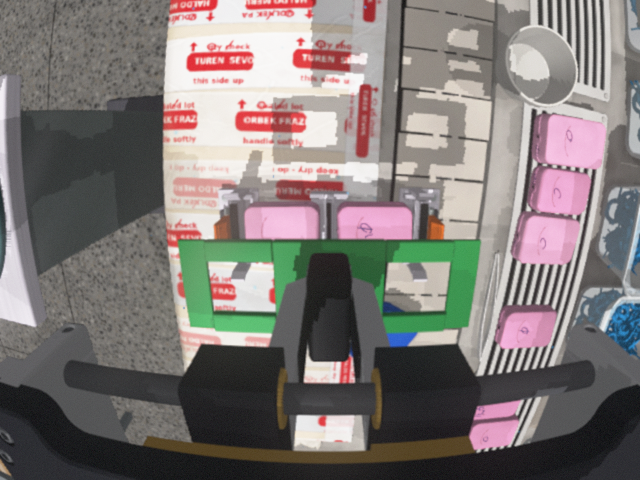

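Call:
{"op": "arm_command", "data": {
  "increments": [0.0014,-0.0006,0,0,0,0,1,0.0014,-0.0006,0.02,0,0,0,1,0.0014,-0.0006,0.045,0,0,0,1,0.0014,-0.0006,0.06,0,0,0,1,0.0014,-0.0006,0.068,0,0,0,1,0.0014,-0.0006,0.073,0,0,0,1,0.0014,-0.0006,0.078,0,0,0,1,0.0014,-0.0006,0.081,0,0,0,1,0.0014,-0.0006,0.082,0,0,0,1,0.0014,-0.0006,0.082,0,0,0,1],
  "force": 60
}}

```text
time: 21.6
ee_pos: [0.5264, -0.0034, 0.0706]
orientation: [-179.9, 0.2, 93.0]
ft_force: [1.0, -0.1, -0.4]
grip_width: 0.0195
```

```bash
python3 - <<'E'
from h import *
p,d,W=shot('w15')
from station import readout
print(readout.get_obs()['ft_force'])
z=np.load('pics/w15.npz');cover(p,W,z['pos'],z['ori'],.03,.09)
E
```

```text
t 21.6 pos [ 0.5264 -0.0034  0.0706] ori [-1.7988e+02  1.6000e-01  9.2970e+01] dq 0.18 w 0.0195
[-0.41363543 -0.0494386  -2.17625451]
[13271]
tool ((-0.11912345886230469, 1.2461395263671875), (57.25044631958008, 168.79083251953125), 0.3599165976047516) world ((527.6337890625, -3.5264739990234375), (168.78831481933594, 57.25379180908203), 2.6091222763061523) z 0.05516196310078445
plane(tool) [-0.02060978  0.00213282  0.01606955]
```

View pics/w15.png

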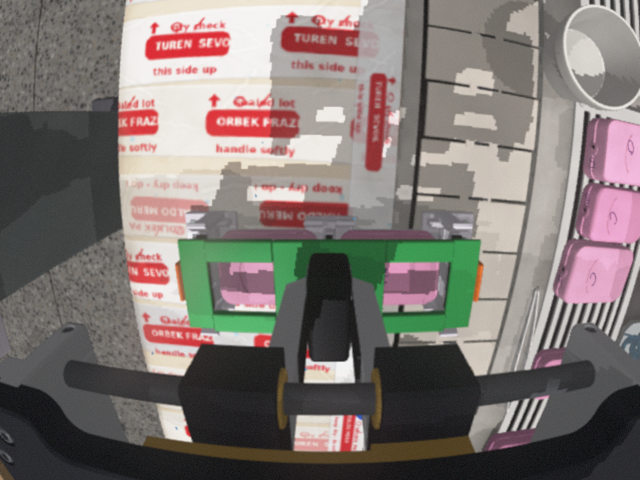

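Call:
{"op": "arm_command", "data": {
  "increments": [-0.0012,0,0.002,0,0,0,1,-0.0012,0,0.004,0,0,0,1,-0.0012,0,0.006,0,0,0,1,-0.0012,0,0.008,0,0,0,1,-0.0012,0,0.009,0,0,0,1,-0.0012,0,0.01,0,0,0,1,-0.0012,0,0.01,0,0,0,1,-0.0012,0,0.01,0,0,0,1,-0.0012,0,0.01,0,0,0,1,-0.0012,0,0.01,0,0,0,1]
}}

```text
time: 22.65
ee_pos: [0.5269, -0.0045, 0.061]
orientation: [-179.9, 0.2, 93.0]
ft_force: [-0.8, 0.1, 6.3]
grip_width: 0.0195
```

Call:
{"op": "arm_command", "data": {
  "increments": [0,0,0.001,0,0,0,1,0,0,0.002,0,0,0,1,0,0,0.003,0,0,0,1,0,0,0.004,0,0,0,1,0,0,0.005,0,0,0,1,0,0,0.006,0,0,0,1,0,0,0.007,0,0,0,1,0,0,0.0075,0,0,0,1,0,0,0.0075,0,0,0,1,0,0,0.0075,0,0,0,1]
}}

```text
time: 23.65
ee_pos: [0.5268, -0.0046, 0.0535]
orientation: [-179.9, 0.2, 93.0]
ft_force: [-0.2, 0.0, -2.4]
grip_width: 0.02
```

```bash
python3 - <<'E'
from h import *
p,d,W=shot('w16')
from station import readout
print(readout.get_obs()['ft_force'])
z=np.load('pics/w16.npz');cover(p,W,z['pos'],z['ori'],.02,.06)
E
```

```text
t 23.65 pos [ 0.5268 -0.0046  0.0535] ori [-1.7993e+02  1.7000e-01  9.2970e+01] dq 0.07 w 0.02
[-0.09930108 -0.29176495 -0.8729941 ]
[12857]
tool ((-0.24186134338378906, 3.1641845703125), (56.92287063598633, 173.1903533935547), 0.03145606815814972) world ((529.9884033203125, -4.6891632080078125), (173.17929077148438, 56.92784881591797), 2.940281629562378) z 0.03808389163614733
plane(tool) [-0.01889954  0.00195207  0.01601692]
```

View pics/w16.png

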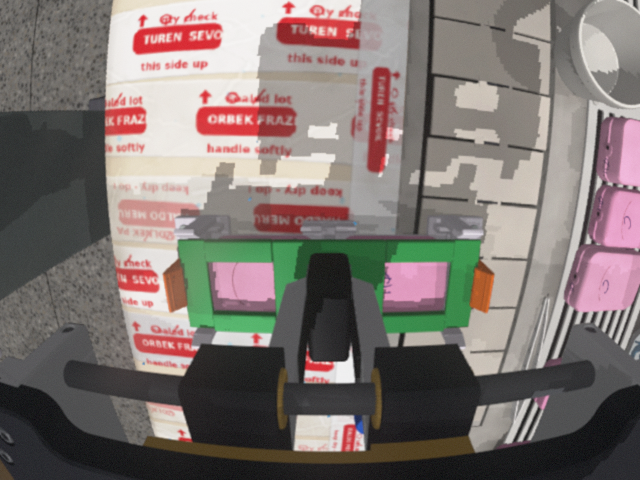

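Call:
{"op": "arm_command", "data": {
  "increments": [0,0,0.0003,0,0,0,1,0,0,0.0006,0,0,0,1,0,0,0.0009,0,0,0,1,0,0,0.0012,0,0,0,1,0,0,0.0012,0,0,0,1,0,0,0.0012,0,0,0,1,0,0,0.0012,0,0,0,1,0,0,0.0012,0,0,0,1,0,0,0.0012,0,0,0,1,0,0,0.0012,0,0,0,1]
}}

```text
time: 24.7
ee_pos: [0.5269, -0.0046, 0.0526]
orientation: [-179.9, 0.2, 93.0]
ft_force: [-3.0, -1.3, 4.7]
grip_width: 0.0197
```

```bash
python3 - <<'E'
from station import readout
o=readout.get_obs();print(o['ft_force'],o['wrist_torque'],o['ee_pos'])
E
```

```text
[-3.01241685 -1.25366127  4.6755598 ] [-0.11924467  0.45674895 -0.00747588] [ 0.52685579 -0.00457426  0.05255985]
```

Call:
{"op": "arm_command", "data": {
  "increments": [0,0,0.0005,0,0,0,1,0,0,0.0008,0,0,0,1,0,0,0.0008,0,0,0,1,0,0,0.0008,0,0,0,1,0,0,0.0008,0,0,0,1,0,0,0.0008,0,0,0,1,0,0,0.0008,0,0,0,1,0,0,0.0008,0,0,0,1,0,0,0.0008,0,0,0,1,0,0,0.0008,0,0,0,1]
}}

```text
time: 25.7
ee_pos: [0.5269, -0.0045, 0.0525]
orientation: [-179.9, 0.2, 93.0]
ft_force: [-7.3, -1.6, 17.9]
grip_width: 0.0202
```

```bash
python3 - <<'E'
from h import *
from station import readout,eyes
for _ in range(4):
    o=readout.get_obs();print(o['ft_force'].round(1),o['ee_pos'].round(4)); eyes.snapshot('side')
p,d,W=shot('w17')
z=np.load('pics/w17.npz');cover(p,W,z['pos'],z['ori'],.02,.06)
E
```

```text
[-7.3 -1.6 17.9] [ 0.5269 -0.0045  0.0525]
[-8.4 -1.8 17.8] [ 0.5269 -0.0045  0.0525]
[-7.9 -0.8 19.2] [ 0.5269 -0.0045  0.0525]
[-8.3 -0.6 18. ] [ 0.5269 -0.0046  0.0525]
t 25.9 pos [ 0.5269 -0.0046  0.0526] ori [-179.94    0.22   92.98] dq 0.07 w 0.0193
[12883]
tool ((-0.5089492797851562, 1.0398406982421875), (58.278133392333984, 169.24594116210938), 0.3536401093006134) world ((527.929931640625, -5.092082977294922), (169.2452850341797, 58.31074142456055), 2.6235647201538086) z 0.03721529167791115
plane(tool) [-0.01979847  0.00142632  0.0159805 ]
```

View pics/w17.png

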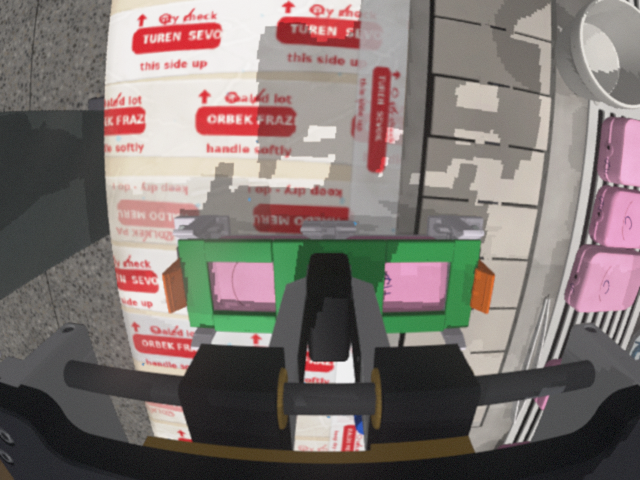

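Call:
{"op": "arm_command", "data": {
  "increments": [0,-0.0003,0.0005,0,0,0,1,0,-0.0006,0.0005,0,0,0,1,0,-0.0006,0.0005,0,0,0,1,0,-0.0006,0.0005,0,0,0,1,0,-0.0006,0.0005,0,0,0,1,0,-0.0006,0.0005,0,0,0,1,0,-0.0006,0.0005,0,0,0,1,0,-0.0006,0.0005,0,0,0,1,0,-0.0006,0.0005,0,0,0,1,0,-0.0006,0.0005,0,0,0,1]
}}

```text
time: 26.95
ee_pos: [0.5269, -0.0046, 0.0526]
orientation: [180.0, 0.2, 93.0]
ft_force: [-1.5, -0.6, 7.0]
grip_width: 0.0194
```

```bash
python3 - <<'E'
from h import *
from station import readout,eyes
for _ in range(4):
    o=readout.get_obs();print(o['ft_force'].round(1),o['ee_pos'].round(4),o['wrist_torque'].round(2)); p,d=eyes.snapshot('side')
cv2.imwrite('pics/s18.png',cv2.resize(p[220:300,260:380],None,fx=6,fy=6,interpolation=cv2.INTER_CUBIC))
E
```

```text
[-1.5 -0.6  7. ] [ 0.5269 -0.0046  0.0526] [-0.04  0.18 -0.04]
[-1.  -0.9  7.4] [ 0.5269 -0.0046  0.0526] [-0.06  0.16 -0.07]
[-0.7  0.   7.2] [ 0.5269 -0.0046  0.0526] [-0.03  0.11  0.05]
[-0.4 -0.2  7.2] [ 0.5268 -0.0046  0.0525] [-0.03  0.19 -0.  ]
```

View pics/s18.png

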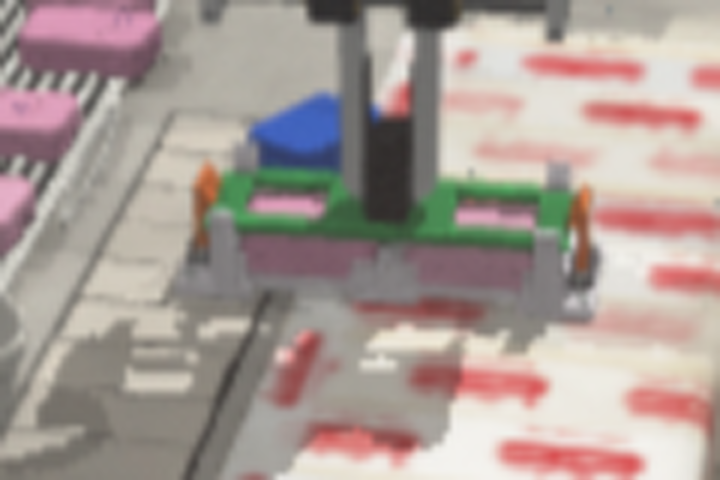

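```bash
python3 - <<'E'
from station import bot,readout
print(bot.hand_in()); o=readout.get_obs();print(o['time'],o['ft_force'].round(1),o['ee_pos'].round(4),o['grip_width'])
E
```

```text
the job is handed in; nothing more can be done
None
the job is handed in; nothing more can be done
```

The carrier is loaded and the job is handed in, with the cover still held and pressed down. The hand-in gave no verdict.

- **Moulds:** One lies flat in each pocket. Before the cover went on, the camera put both within about 1 mm of the pocket centres, with tops at 29 mm as expected.
- **Cover and clips:** The cover was pressed straight down. The force rose to about 8 N, then dropped suddenly, and the last pictures show both orange clips upright over the ends. The cover's underside is at about 31 mm, within about 1 mm sideways.
- **Final press:** The last reading was 7.2 N upward on the wrist. Adding the cover's weight gives roughly 9 N on the pads, with the grip set at 60 N. The clip angles and the pad force could not be read directly; I judged them from the pictures and the wrist force.

Three checks did not go smoothly:

- **First lift:** I lifted the cover while the fingers were still closing, and it was caught about 17 mm low. I set it back on the bench and gripped it again.
- **Pressing:** It overshot to about 18 N vertical and 8 N sideways before I backed it off.
- **Tilt:** The wrist depth showed the held cover tilted by about 0.02 rad, even when seated, against the 0.03 allowed. I took part of this to be calibration bias and did not correct it.

I did not touch the pot, tweezers, scalpel, opened mould half or blue mould.

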